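# Set up the office network corner

## Task

Set up the network corner around the black router: the steel network switch goes on top of the router, centred, with its long sides along the router's long sides, and the round hub goes centred on top of the switch. Lay the flat aluminium drive in the middle of the gap between the router and the telephone, and the black power adapter in the middle of the gap between the router and the label printer, each centred front to back on the router, flat as found and with its long sides parallel to the router's short sides. Set everything down without dropping it, and leave the mug, the stapler and the tape roll where they are.

Things in the scene. Friction and masses are not known exactly. Their poses are not given: they have to be found in the camera images.
- router: black flat box, 115 mm (x, short sides) by 160 mm (y, long sides) by 32 mm high, flat top with a 3 by 3 grid of windows flush in it, small sockets on its -x side. Fixed. Origin: centre of the underside. Middle of a row of three machines, all turned alike, along its y. The gap on either side is 150 mm wide; its middle lies 155 mm from the router's centre along its +y or -y
- phone: grey desk telephone, 160 mm (x) by 130 mm (y), base 30 mm high, with a black handset along x on its +y side rising to 56 mm. Fixed. Origin: centre of the underside. It stands at one end of the row, 295 mm from the router centre to centre, at the router's +y or -y side (varies)
- labeller: beige label printer with a white half-round roll housing across its top, 160 mm (x) by 130 mm (y) by 90 mm high. Fixed. Origin: centre of the underside. It stands at the other end of the row, 295 mm from the router centre to centre, across from the telephone
- switch: dark steel network switch, loose box 66 mm (x) by 100 mm (y, its long sides) by 26 mm high, five small sockets on its -x side, flat top, about 0.2 kg. Origin: centre of the underside, z up. Either way round is fine on the router
- hub: round white puck, loose, 58 mm diameter, 26 mm high, about 0.12 kg. Origin: centre of the underside, z up
- drive: flat aluminium external drive, loose, 110 mm (x, its long sides) by 45 mm (y) by 14 mm high, grooved top, about 0.14 kg. Origin: centre of the underside, z up. Either way round is fine
- adapter: black plastic power adapter brick, loose, 90 mm (x, its long sides) by 45 mm (y) by 32 mm high, small paper label on top and a grey stub 10 mm long on its +x end, about 0.25 kg. Origin: centre of the underside, z up. Either way round is fine
- mug: white mug, 80 mm diameter, 90 mm high, at the left side; bystander, loose, to be left alone. Origin: centre of the underside
- stapler: black and steel stapler, 130 mm long, 50 mm high, at the right side; bystander, loose, to be left alone. Origin: centre of the underside
- tape: clear tape roll lying flat, 90 mm outer diameter, 25 mm high, beyond the router; bystander, loose, to be left alone. Origin: centre of the underside
Mind the look-alikes: they are no part of the job. What is shaped like the adapter but pink or purple is not meant.

How it is judged (in metres and radians):
At the end, for the whole second after the job is handed in: Switch flat on router, hub flat on switch, centres within 12 mm; drive and adapter flat on the desk, within 15 mm of the middle of their gaps both ways; switch square to the router within 0.17 rad, drive and adapter within 0.2 rad; all released and at rest (horizontal distance between switch and router below 0.012 m and z of switch in the frame of router between 0.028 and 0.036 m and angle between the y axis of switch and the y axis of router, either way round below 0.17 rad and horizontal distance between hub and switch below 0.012 m and z of hub in the frame of switch between 0.022 and 0.03 m and x of drive in the frame of router between -0.015 and 0.015 m and horizontal distance between drive and phone between 0.125 and 0.155 m and horizontal distance between each of drive, adapter and router below 0.175 m and angle between the x axis of each of drive, adapter and the x axis of router, either way round below 0.2 rad and height (world z) of each of drive, adapter below 0.004 m and x of adapter in the frame of router between -0.015 and 0.015 m and horizontal distance between adapter and labeller between 0.125 and 0.155 m and angle between each of switch, hub, drive, adapter's own z axis and vertical below 0.1 rad and linear speed of each of switch, hub, drive, adapter below 0.02 m/s and angular speed of each of switch, hub, drive, adapter below 0.2 rad/s); the robot touches nothing.
It fails at once if the mug, the stapler or the tape roll is moved more than 15 mm (distance of any of mug, stapler, tape from where it was at the start of the episode above 0.015 m).
It fails at once if the switch is dropped (it moves faster than 0.7 m/s, a fall of about 25 mm, out of the fingers' grip) (linear speed of switch above 0.7 m/s and contact force between switch and the fingers below 0.1 N).
It fails at once if the hub is dropped (it moves faster than 0.7 m/s, a fall of about 25 mm, out of the fingers' grip) (linear speed of hub above 0.7 m/s and contact force between hub and the fingers below 0.1 N).
It fails at once if the drive is dropped (it moves faster than 0.7 m/s, a fall of about 25 mm, out of the fingers' grip) (linear speed of drive above 0.7 m/s and contact force between drive and the fingers below 0.1 N).
It fails at once if the adapter is dropped (it moves faster than 0.7 m/s, a fall of about 25 mm, out of the fingers' grip) (linear speed of adapter above 0.7 m/s and contact force between adapter and the fingers below 0.1 N).
It also fails if it takes over 102 s, if anything falls off the work surface, if the arm or the gripper's body presses on something with over 40 N, if the wrist force passes 120 N, or if a joint passes its speed limit or range.

## Robot

A 6-joint arm with a two-finger parallel gripper is mounted at the origin on the work surface. World frame = base frame: x ahead of the robot, y to its left, z up, the work surface at z = 0. Lengths are in mm, angles in rad, forces in N, time in s.
With the tool pointing down it reaches from about 275 to 750 mm from the base axis. Payload 10.2 kg.
Tool frame: the origin (TCP) lies at the very end of the fingers, on their centre line; the grasp point (between the pads) lies 19 mm behind it (ctrl.hold_point_z is the distance from the TCP to the grasp point, in mm); z points along the fingers, y is the direction in which the jaws open and shut (so a half turn about z gives the same grasp; the last joint's range is limited). The gripper opens to 85 mm and grips with 20 to 120 N. Pads are 22 mm wide; open, the fingers measure 114 mm over their backs; the gripper's body (76 mm by 85 mm) begins 54 mm behind the grasp point. The pads swing forward as they close: fully open they stand 13 mm farther back than shut.
Start: joints at [1.109, 0.313, 1.498, -0, 1.331, -0.223], TCP at [124.194, 510.105, 207.194] pointing down, gripper open.
Joint ranges: [-2.94, 2.94], [-0.97, 2.17], [0.19, 2.56], [-1.23, 4.37], [0.02, 3.11], [-2.88, 2.88]. Speed limits (rad/s): [2.39, 2.39, 3.01, 3.14, 3.14, 3.14].

## Interface

Orientations are given as a unit quaternion [w, x, y, z].
In Python, from rig import readout, cams, workorder, spotter, ctrl gives the robot as it stands.
- The arm moves only by the tool step_arm, never from a script. Its argument "plan" is text: rows parted by semicolons, each of 5 numbers parted by spaces: the shift along the tool's x, y, z in cm, then the turn about the tool's z in degrees, then the opening in per cent of the stroke, from 0 (shut) to 100 (fully open). In form: x y z twist gripper; .... A call has 1 to 10 rows; each row is the pose to reach, as a shift and turn from the pose commanded when the call began, along the tool's axes at that moment; what a row does not reach only later rows make up. A row lasts 1/10 s, in which the tool goes at most 50 mm and 8.59 degrees, less where a joint would pass 70% of its speed; a pose out of reach is approached as far as the arm can. A call with a gripper value outside its range is refused whole. The fingers move at their own pace and stop on an object; "grip_force" is the grip in N (left out, the last holds). Time passes only in rows, so rows that repeat a pose let the fingers close. It gives the time, the measured TCP pose, the force and the opening at its end, in the units of the state.
- readout.sense(): the state, without advancing time (a new reading comes with each control period).
- cams.capture(name): name is "scene" or "top"; returns (picture, depth): 384x512x3 uint8, red, green, blue; 384x512 float32, mm along the optical axis (not along the pixel's ray), 0 where there is no reading.
- cams.camera_info(name): a dict with "vfov" (degrees; the focal length in pixels is half the picture's height over the tangent of half this angle, whatever the lens; pixels are square), "cx", "cy" (the principal point, pixels), "rvec" (rotation vector, rad) and "tvec" (3), from world to camera coordinates, as OpenCV has them. Camera axes: x right, y down, z forward; pixel columns grow to the right and rows downward; lengths in mm; the calibration is good to about 2 mm. A picture is of the moment at which its call begins. camera_info takes no time and is no camera call.
- workorder.finish_job(): hands the job in, once; it reports no verdict.
Trained networks look in the newest picture that a camera, given by its name, has taken for a name from the list of things; names that differ only in an ending like _2 or _b are one class to them, and where a whole thing is asked for, a point or a joint stands for the part that bears it (a point fixed in the world has none). Each returns a list of dicts, best first, with "conf" (0 to 1); they miss things now and then, are a little off and sometimes report something else, mostly with a low value. They report only what shows in the picture. A call takes as long as a camera call. They do not tell look-alikes from the thing itself.
- spotter.regions_of(camera, target): "pixels" (384x512 bool, what is visible of it) and "extent" ([centre column, centre row, width, height] in pixels, round what is visible of it).
The state is a dict: "time_s": time; "joints": joint angles; "dq": joint speeds; "tau": joint torques, N m; "eef_pos": TCP position; "ee_rot": TCP orientation; "force": force on the tool from outside, world axes, zero at the start; "wrist_torque": the same for the moment, N m; "grip_width": opening from 0.0 (shut) to 1.0 (fully open).
Only numpy, scipy, OpenCV 4.12 (cv2) and the standard library are available. Lean on these libraries where they do the work, as an engineer would, in place of code of your own. Each camera call takes 0.05 s, during which the arm holds its last target. There are 200 camera calls.

## Working session

There is one attempt and no reset: what is moved stays moved. The work goes in short steps, Python scripts to look and compute and a tool call to move; the robot and the scene stay as the last step left them, time stands still between calls to the robot, and variables do not carry over. Pictures are saved under pics/ and viewed, about 12 in all and at most 16, crops included, and the job is handed in when it is done.

Besides the shell and the picture viewer there is one more tool, called after "Request:" in YAML: its name, and indented under it one key for each argument. step_arm: Moves the arm, as the interface text tells. Its arguments: {"type":"object","properties":{"plan":{"type":"string"},"grip_force":{"type":"number"}},"required":["plan"]}

```bash
ls; mkdir -p pics; cat > h.py <<'E'
import numpy as np, cv2
from rig import readout, cams, workorder, spotter, ctrl
def cam(n):
    i=cams.camera_info(n); f=192/np.tan(np.radians(i['vfov'])/2)
    R,_=cv2.Rodrigues(np.array(i['rvec'],float)); return i,f,R,np.array(i['tvec'],float).ravel()
def world(n,depth):
    i,f,R,t=cam(n); v,u=np.mgrid[:384,:512]
    P=np.stack([(u-i['cx'])/f*depth,(v-i['cy'])/f*depth,depth],-1)
    return (P-t)@R
def shot(n,tag,box=None,s=1):
    im,d=cams.capture(n); p=im[:,:,::-1]
    if box: p=p[box[1]:box[3],box[0]:box[2]]
    cv2.imwrite(f'pics/{tag}.png',cv2.resize(p,None,fx=s,fy=s,interpolation=cv2.INTER_CUBIC)); return im,d
def rect(W,m,top=None):
    P=W[m]; P=P[np.isfinite(P).all(1)]
    z=np.percentile(P[:,2],90) if top is None else top
    Q=P[abs(P[:,2]-z)<5]; r=cv2.minAreaRect(Q[:,:2].astype(np.float32)); return z,r,len(Q)
E
python3 - <<'E'
from h import *
print(readout.sense())
for n in('scene','top'):
    im,d=shot(n,n+'0',s=1.5); i,f,R,t=cam(n); print(i, -R.T@t, d.min(),d.max())
    W=world(n,d)
    for k in 'router phone labeller switch hub drive adapter mug stapler tape'.split():
        for r in spotter.regions_of(n,k)[:4]:
            if r['conf']<.2: continue
            m=r['pixels']&(d>0); 
            if m.sum()<10: continue
            z,q,c=rect(W,m); print(n,k,round(r['conf'],2),np.round(r['extent']),'z%.0f'%z,np.round(q[0]),np.round(q[1]),round(q[2],1),c)
E
```

```text
pics
{'time_s': 0.0, 'joints': array([ 1.10861436e+00,  3.13437665e-01,  1.49843387e+00, -6.84577198e-06,
        1.33098455e+00, -2.23425901e-01]), 'dq': array([ 0.00112805,  0.00048715,  0.00091803, -0.00020744,  0.00099221,
       -0.00160946]), 'tau': array([ 1.78320450e-03, -4.12265539e+01, -2.59743440e+01, -1.13710823e-04,
        4.15673640e-03,  2.74675710e-05]), 'eef_pos': array([124.05720294, 509.84154814, 206.64261305]), 'ee_rot': array([-2.09207240e-04,  1.19093858e-01,  9.92882800e-01, -5.96077695e-04]), 'force': array([-0.36490681,  0.34704348, -0.56398505]), 'wrist_torque': array([-0.00277268,  0.00695835,  0.01179096]), 'grip_width': 1.0044736731324126}
{'vfov': 50.83377587439095, 'cx': 253.32757293266462, 'cy': 190.93942141912072, 'rvec': array([ 2.21047264,  0.67068397, -0.31006869]), 'tvec': array([-448.37585378, -177.23763937, 1680.4174027 ])} [1145.48187666 -894.05982427  972.00053253] 0.0 3999.1377
scene router 0.8 [272. 201.  48.  47.] z34 [623.  12.] [115. 163.] 5.1 957
scene phone 0.76 [308. 155.  54.  39.] z51 [593. 343.] [148.  51.] 5.5 204
scene labeller 0
[... 1557 characters left out ...]
.] z29 [ 376. -264.] [52. 52.] 2.8 156
top hub 0.55 [265. 159.  44.  38.] z36 [618.  15.] [115. 158.] 5.3 995
top drive 0.72 [240. 204.  27.  34.] z18 [461.  90.] [ 44. 107.] 77.0 273
top adapter 0.85 [294. 209.  25.  31.] z35 [454. -89.] [88. 44.] 31.8 216
top adapter 0.79 [307. 255.  24.  29.] z36 [ 307. -145.] [87. 44.] 38.1 237
top adapter 0.72 [378. 277.  29.  28.] z35 [ 266. -381.] [89. 45.] 46.1 268
top mug 0.79 [106. 190.  35.  37.] z89 [459. 511.] [79. 78.] 52.5 112
top stapler 0.93 [418. 214.  43.  19.] z52 [ 476. -496.] [117.  30.] 79.1 240
top tape 0.81 [282. 112.  25.  24.] z28 [784. -27.] [83. 87.] 51.6 197
top tape 0.38 [265. 156.  42.  38.] z36 [618.  15.] [115. 158.] 5.4 954
```

```bash
python3 - <<'E'
import cv2
a=cv2.imread('pics/top0.png');print(a.shape)
b=a[285:450,420:600]; cv2.imwrite('pics/c1.png',cv2.resize(b,None,fx=4,fy=4*.85,interpolation=cv2.INTER_CUBIC))
E
```

```text
(576, 768, 3)
```

View pics/top0.png

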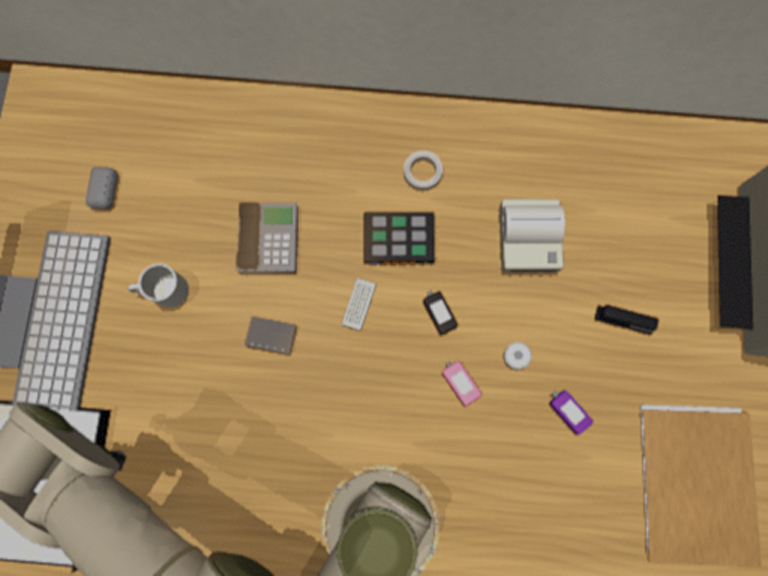

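View pics/c1.png

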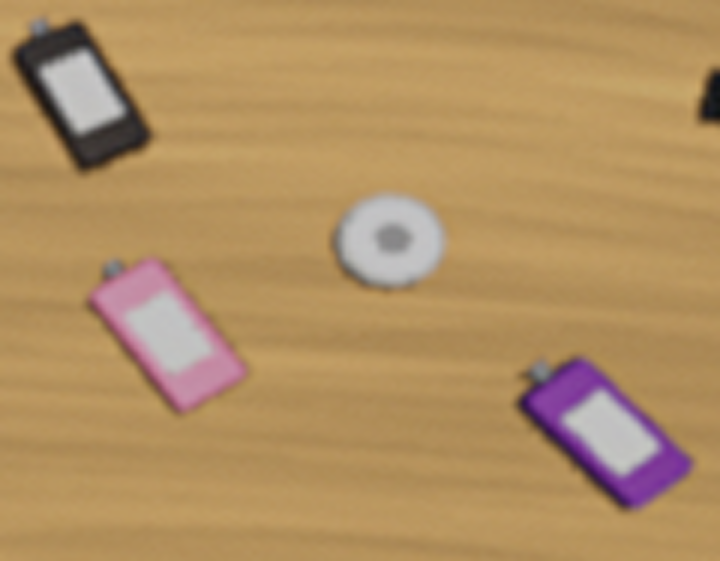

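The black adapter is at about (294,209) in the full picture. The pink one at (307,255) and the purple one at (378,277) are look-alikes. Only the black one fits the description, and the crop confirms it. Switch first.

```bash
cat > go.py <<'E'
import sys; from h import *
from scipy.spatial.transform import Rotation as Ro
# args: x y z jawdeg ; prints shift in tool axes (cm) + twist (deg)
x,y,z,j=map(float,sys.argv[1:5]); s=readout.sense(); q=s['ee_rot']; R=Ro.from_quat([q[1],q[2],q[3],q[0]]).as_matrix()
a=np.degrees(np.arctan2(R[1,1],R[0,1]))
d=(np.array([x,y,z])-s['eef_pos'])/10
print('shift',np.round(R.T@d,2),'twist %.1f'%(-((j-a+180)%360-180)),'now',np.round(s['eef_pos'],1),'jaw %.1f'%a,'w',round(s['grip_width'],3),'F',np.round(s['force'],1),'t',s['time_s'])
E
python3 go.py 377 272 60 -8
```

```text
shift [-30.19 -17.15  14.72] twist 84.3 now [124.2 510.1 207.2] jaw 76.3 w 0.996 F [-0.5  0.1  0.3] t 1.1
```

Request:
step_arm:
  plan: "-30.2 -17.1 8 84.3 100;-30.2 -17.1 8 84.3 100;-30.2 -17.1 8 84.3 100;-30.2 -17.1 8 84.3 100;-30.2 -17.1 8 84.3 100;-30.2 -17.1 8 84.3 100;-30.2 -17.1 8 84.3 100;-30.2 -17.1 8 84.3 100;-30.2 -17.1 14.7 84.3 100;-30.2 -17.1 14.7 84.3 100"
  grip_force: 40

```text
time_s: 2.1
eef_pos: [376.0, 271.4, 57.3]
ee_rot: [-0.001, 0.757, 0.653, -0.002]
force: [-0.6, 0.0, 0.1]
grip_width: 1.0
```

```bash
python3 go.py 377 272 4 -8
```

```text
shift [0.08 0.11 5.33] twist -0.4 now [376.  271.4  57.3] jaw -8.4 w 1.0 F [-0.6  0.   0.1] t 2.1
```

Request:
step_arm:
  plan: "0.1 0.1 3 0 100;0.1 0.1 5.3 0 100;0.1 0.1 5.4 0 100;0.1 0.1 5.4 0 0;0.1 0.1 5.4 0 0;0.1 0.1 5.4 0 0;0.1 0.1 5.4 0 0;0.1 0.1 5.4 0 0"

```text
time_s: 2.9
eef_pos: [378.5, 273.5, 6.6]
ee_rot: [0.0, 0.755, 0.656, 0.0]
force: [-0.2, -0.8, 0.4]
grip_width: 0.144
```

Request:
step_arm:
  plan: "0 0 -1 0 0;0 0 -3 0 0;0 0 -7 0 0;0 0 -11 0 0;0 0 -11 0 0"

```text
time_s: 3.4
eef_pos: [380.7, 274.4, 121.4]
ee_rot: [0.002, 0.755, 0.656, 0.005]
force: [-0.1, 0.1, -0.6]
grip_width: -0.004
```

```bash
python3 go.py 620.5 13.5 70 5
```

```text
shift [-22.54  27.33   5.27] twist -13.0 now [380.7 274.4 121.4] jaw -8.0 w -0.004 F [-0.1  0.1 -0.6] t 3.4
```

The grip closed on nothing, so I'll look.

```bash
python3 - <<'E'
from h import *
im,d=shot('scene','s1',(170,70,350,220),4); W=world('scene',d)
for n in('scene','top'):
    if n=='top': im,d=shot('top','t1',(130,120,330,270),4);W=world('top',d)
    for r in spotter.regions_of(n,'switch')[:3]:
        z,q,c=rect(W,r['pixels']&(d>0)); print(n,round(r['conf'],2),np.round(r['extent']),'z%.0f'%z,np.round(q[0]),np.round(q[1]),round(q[2],1),c)
E
```

```text
scene 0.73 [259. 145.  25.  20.] z27 [380. 270.] [104.  68.] 85.1 188
top 0.8 [189. 225.  14.  22.] z30 [373. 244.] [69. 44.] 2.3 150
```

View pics/s1.png

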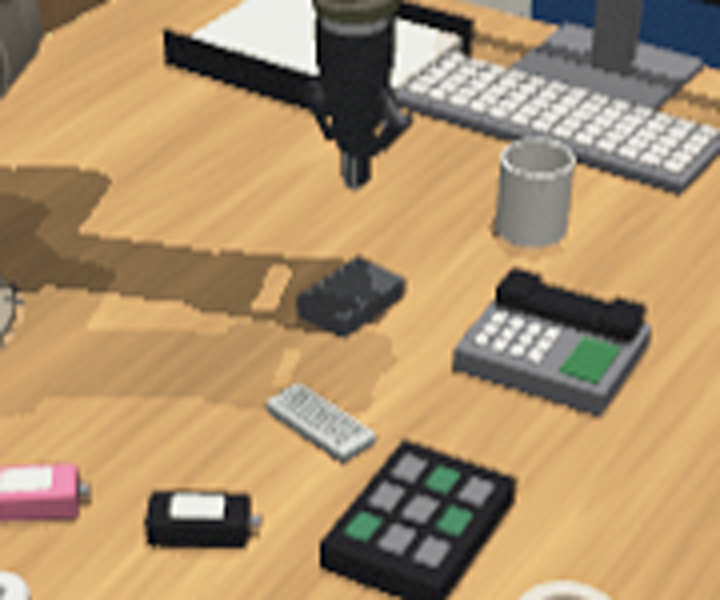

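```bash
python3 - <<'E'
from h import *
i,f,R,t=cam('scene')
for p in [(381,274,121),(381,274,26),(381,274,200)]:
    c=R@np.array(p)+t; print(c[:2]/c[2]*f+[i['cx'],i['cy']], (c[:2]/c[2]*f+[i['cx'],i['cy']]-[170,70])*4)
print(readout.sense()['joints'])
E
```

```text
[258.37622175 120.74835613] [353.50488701 202.99342453]
[258.29034731 140.62858695] [353.16138922 282.51434781]
[258.45288645 103.00021451] [353.81154579 132.00085805]
[ 3.73899614e-01  2.85489787e-01  1.79373887e+00 -2.18308998e-05
  1.06406394e+00  5.13210272e-01]
```

View pics/t1.png

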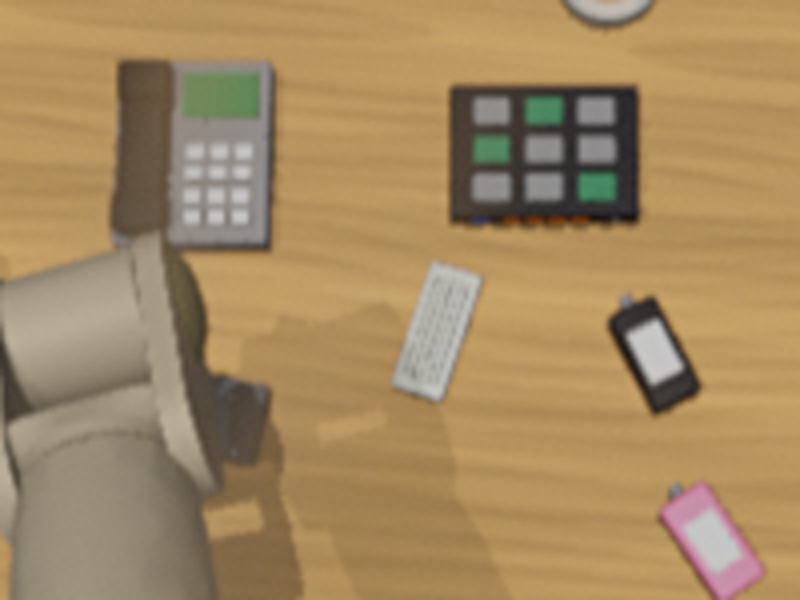

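```bash
python3 - <<'E'
from h import *
im,d=cams.capture('scene'); W=world('scene',d); print(readout.sense()['eef_pos'])
m=(abs(W[...,0]-381)<60)&(abs(W[...,1]-274)<60)&(W[...,2]>40)&(W[...,2]<170)&(d>0)
v,u=np.nonzero(m)
for r in sorted(set(v))[::-1][:14]: 
    s=u[v==r]; print(r,s.min(),s.max(),np.round(W[r,s].mean(0)))
E
```

```text
[377.66705717 273.10383005 115.25334603]
118 258 258 [382. 269. 136.]
117 256 260 [385. 266. 143.]
116 255 260 [383. 264. 148.]
115 255 261 [384. 266. 152.]
114 255 261 [384. 267. 156.]
113 255 261 [383. 267. 160.]
112 255 261 [385. 265. 166.]
111 256 258 [378. 268. 167.]
```

```bash
python3 -c "
from h import *
print(ctrl.hold_point_z,[a for a in dir(ctrl) if a[0]!='_'])"; python3 go.py 377.5 272 30 -8
```

```text
18.700000000000003 ['PlanningError', 'hold_point_z']
shift [-0.1   0.02  8.53] twist 0.0 now [377.7 273.1 115.3] jaw -8.0 w -0.002 F [ 1.1 -0.5 -0.5] t 3.65
```

Request:
step_arm:
  plan: "0 0.0 0 0 100;0 0.0 0 0 100;0 0.0 2 0 100;0 0.0 5 0 100;0 0.0 7.5 0 100;0 0.0 8.5 0 100;0 0 8.5 0 100;0 0 8.5 0 100"

```text
time_s: 4.45
eef_pos: [378.8, 273.6, 32.0]
ee_rot: [0.0, 0.755, 0.656, 0.001]
force: [-0.7, -0.3, -0.0]
grip_width: 1.0
```

```bash
python3 - <<'E'
from h import *
im,d=shot('scene','s2',(215,80,305,155),8); W=world('scene',d); print(readout.sense()['eef_pos'])
m=(abs(W[...,0]-381)<70)&(abs(W[...,1]-274)<60)&(W[...,2]>33)&(W[...,2]<110)&(d>0)
v,u=np.nonzero(m)
for r in sorted(set(v))[::-1][:12]: 
    s=u[v==r]; print(r,list(s),[int(z) for z in W[r,s,2]], [int(z) for z in W[r,s,0]])
E
python3 go.py 377.5 272 -18 -8
```

```text
[379.00751467 273.67446176  32.23522467]
137 [np.int64(266)] [69] [427]
136 [np.int64(265), np.int64(266), np.int64(267), np.int64(268)] [73, 75, 72, 69] [424, 428, 429, 430]
135 [np.int64(265), np.int64(266), np.int64(267), np.int64(268), np.int64(269)] [79, 80, 79, 79, 75] [424, 429, 431, 434, 435]
134 [np.int64(265), np.int64(266), np.int64(267), np.int64(268), np.int64(269)] [82, 81, 80, 82, 85] [422, 426, 428, 433, 438]
133 [np.int64(265), np.int64(266), np.int64(267), np.int64(268), np.int64(269), np.int64(270)] [87, 86, 88, 89, 88, 84] [423, 426, 431, 434, 437, 437]
132 [np.int64(266), np.int64(267), np.int64(268), np.int64(269), np.int64(270)] [95, 92, 94, 92, 88] [429, 430, 435, 436, 437]
131 [np.int64(265), np.int64(266), np.int64(267), np.int64(268), np.int64(269), np.int64(270)] [94, 102, 97, 98, 96, 96] [421, 431, 430, 434, 436, 439]
130 [np.int64(265), np.int64(266), np.int64(267), np.int64(268), np.int64(269), np.int64(270)] [100, 103, 103, 105, 102, 97] [422, 428, 431, 436, 437, 436]
129 [np.int64(265), np.int64(268)] [103, 106] [420, 433]
128 [np.int64(248), np.int64(249), np.int64(250)] [69, 72, 70] [330, 336, 337]
127 [np.int64(248), np.int64(249), np.int64(250), np.int64(251), np.int64(252)] [75, 77, 70, 71, 69] [331, 336, 333, 337, 339]
126 [np.int64(248), np.int64(249), np.int64(250), np.int64(251), np.int64(252)] [81, 81, 84, 79, 71] [332, 335, 341, 340, 336]
shift [-0.19 -0.13  5.02] twist 0.0 now [379.  273.7  32.2] jaw -8.0 w 0.998 F [-0.5  0.1  0.1] t 4.5
```

View pics/s2.png

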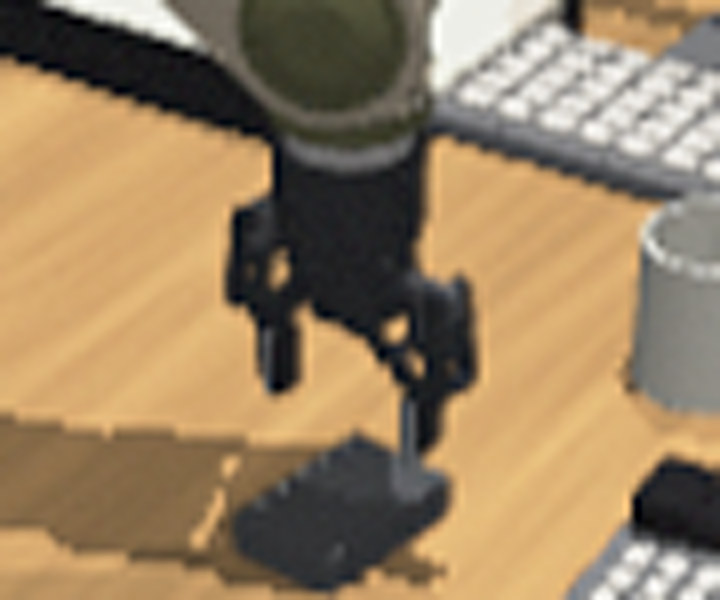

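Depth shows the open fingertips about 33 mm above the reported TCP height, and about 17 mm above it when shut. I'll lower the grasp heights to match.

Request:
step_arm:
  plan: "-0.1 -0.1 2 0 100;-0.1 -0.1 4 0 100;-0.1 -0.1 5.2 0 100;-0.1 -0.1 5.2 0 100;-0.1 -0.1 5.2 0 100;-0.1 -0.1 5.2 0 100"

```text
time_s: 5.1
eef_pos: [377.8, 272.8, -19.9]
ee_rot: [0.0, 0.755, 0.656, 0.001]
force: [-0.4, 0.1, -0.5]
grip_width: 1.003
```

Request:
step_arm:
  plan: "0 0 0 0 0;0 0 0 0 0;0 0 0 0 0;0 0 0 0 0;0 0 0 0 0"

```text
time_s: 5.6
eef_pos: [377.4, 272.7, -20.0]
ee_rot: [0.0, 0.754, 0.656, 0.0]
force: [-3.0, -0.7, 7.2]
grip_width: 0.766
```

Request:
step_arm:
  plan: "0 0 -1 0 0;0 0 -4 0 0;0 0 -8 0 0;0 0 -8 0 0"

```text
time_s: 6.0
eef_pos: [379.6, 273.6, 63.8]
ee_rot: [0.001, 0.755, 0.656, 0.004]
force: [0.5, -0.2, -2.6]
grip_width: 0.76
```

```bash
python3 go.py 620.5 13.5 50 5
```

```text
shift [-22.42  27.46   1.49] twist -13.0 now [379.6 273.6  63.8] jaw -8.0 w 0.76 F [ 0.5 -0.2 -2.6] t 6.0
```

Request:
step_arm:
  plan: "-5.6 6.9 0 -5 0;-11.2 13.7 0 -9 0;-16.8 20.6 0 -13 0;-22.5 27.5 0 -13 0;-22.5 27.5 0 -13 0;-22.5 27.5 0 -13 0;-22.5 27.5 0 -13 0;-22.5 27.5 0 -13 0;-22.5 27.5 0 -13 0;-22.5 27.5 0 -13 0"

```text
time_s: 7.0
eef_pos: [617.2, 12.5, 58.6]
ee_rot: [-0.001, 0.675, 0.738, -0.0]
force: [-1.1, 0.1, -2.7]
grip_width: 0.762
```

```bash
python3 go.py 620.5 13.5 20 5
python3 - <<'E'
from h import *
for n in('scene','top'):
    im,d=shot(n,n+'3',(200,110,340,215) if n=='top' else (200,120,340,225),5); W=world(n,d)
    for r in spotter.regions_of(n,'switch')[:2]:
        z,q,c=rect(W,r['pixels']&(d>0)); print(n,round(r['conf'],2),np.round(r['extent']),'z%.0f'%z,np.round(q[0]),np.round(q[1]),round(q[2],1),c)
E
```

```text
shift [0.07 0.34 3.86] twist 0.1 now [617.2  12.5  58.6] jaw 5.1 w 0.762 F [-1.1  0.1 -2.7] t 7.0
scene 0.98 [274. 184.  20.  26.] z106 [620.  10.] [ 64. 104.] 8.9 283
scene 0.7 [312. 155.  54.  40.] z52 [594. 342.] [147.  53.] 1.8 205
```

View pics/scene3.png

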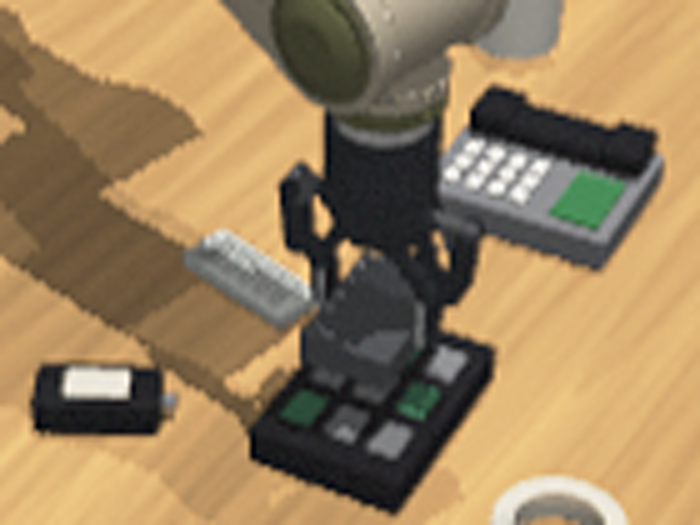

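Request:
step_arm:
  plan: "0.1 0.3 1 0 0;0.1 0.3 2 0 0;0.1 0.3 3 0 0;0.1 0.3 3.5 0 0;0.1 0.3 4 0 0;0.1 0.3 4.3 0 0;0.1 0.3 4.3 0 0;0.1 0.3 4.3 0 0"

```text
time_s: 8.0
eef_pos: [621.3, 12.7, 16.4]
ee_rot: [0.0, 0.675, 0.737, 0.0]
force: [0.2, -0.3, -2.1]
grip_width: 0.758
```

Still held (−2.1 N), about 4 mm to go.

Request:
step_arm:
  plan: "0 0 0.2 0 0;0 0 0.4 0 0;0 0 0.4 0 0;0 0 0.4 0 0"

```text
time_s: 8.4
eef_pos: [621.1, 12.8, 12.2]
ee_rot: [-0.0, 0.675, 0.737, -0.0]
force: [0.5, -0.6, -2.7]
grip_width: 0.763
```

Request:
step_arm:
  plan: "0 0 0.1 0 0;0 0 0.2 0 0;0 0 0.2 0 0;0 0 0.2 0 0"

```text
time_s: 8.8
eef_pos: [621.2, 12.8, 12.1]
ee_rot: [0.0, 0.675, 0.737, -0.0]
force: [-8.0, 0.9, 13.2]
grip_width: 0.759
```

Request:
step_arm:
  plan: "0 0 0.1 0 90;0 0 0.1 0 100;0 0 0.1 0 100;0 0 0 0 100;0 0 -3 0 100;0 0 -8 0 100;0 0 -10 0 100;0 0 -10 0 100"

```text
time_s: 9.6
eef_pos: [622.9, 12.5, 113.8]
ee_rot: [0.003, 0.675, 0.737, 0.002]
force: [-0.9, 0.0, -0.6]
grip_width: 0.998
```

```bash
python3 go.py 378 -266.5 80 5
```

```text
shift [-25.65 -26.85   3.25] twist 0.0 now [622.9  12.5 113.8] jaw 5.0 w 0.998 F [-0.9  0.  -0.6] t 9.6
```

Request:
step_arm:
  plan: "-25.6 -26.8 0 0 100;-25.6 -26.8 0 0 100;-25.6 -26.8 0 0 100;-25.6 -26.8 0 0 100;-25.6 -26.8 0 0 100;-25.6 -26.8 2 0 100;-25.6 -26.8 3.5 0 100;-25.6 -26.8 3.5 0 100;-25.6 -26.8 3.5 0 100;-25.6 -26.8 3.5 0 100"

```text
time_s: 10.6
eef_pos: [376.2, -265.4, 74.5]
ee_rot: [-0.001, 0.676, 0.737, 0.0]
force: [0.2, -0.1, 0.2]
grip_width: 1.001
```

```bash
python3 go.py 378 -266.5 -19 5
python3 - <<'E'
from h import *
for n,ks in(('scene',('router','switch','hub')),('top',('router','switch','hub','drive','adapter'))):
    im,d=shot(n,n+'4',(200,110,400,260),4); W=world(n,d)
    for k in ks:
      for r in spotter.regions_of(n,k)[:2]:
        z,q,c=rect(W,r['pixels']&(d>0)); print(n,k,round(r['conf'],2),np.round(r['extent']),'z%.0f'%z,np.round(q[0],1),np.round(q[1]),round(q[2],1),c)
E
```

```text
shift [-0.14  0.17  9.35] twist -0.0 now [ 376.2 -265.4   74.5] jaw 5.0 w 1.001 F [ 0.2 -0.1  0.2] t 10.6
scene router 0.66 [273. 202.  47.  43.] z33 [623.6   9.4] [113. 161.] 5.6 419
scene router 0.55 [249. 174.  27.  16.] z15 [466.4  87.3] [ 49. 109.] 76.6 196
scene switch 0.74 [276. 196.  26.  26.] z59 [625.5   9.2] [ 64. 102.] 6.2 319
scene hub 0.73 [170. 219.  18.  15.] z27 [ 380.6 -265.9] [53. 50.] 60.4 147
top router 0.91 [264. 160.  45.  38.] z36 [618.2  14.8] [116. 158.] 4.8 597
top switch 0.71 [266. 157.  29.  18.] z62 [618.9  13.5] [63. 92.] 5.2 334
top hub 0.55 [264. 159.  43.  41.] z36 [618.1  14.7] [116. 158.] 5.0 579
top hub 0.45 [292. 208.  23.  31.] z35 [455.2 -88.7] [89. 42.] 31.3 229
top drive 0.82 [240. 197.  20.  20.] z18 [476.7  86.6] [45. 76.] 77.4 166
top drive 0.3 [180. 159.  46.  48.] z55 [588.1 345.9] [147.  46.] 4.6 378
top adapter 0.8 [380. 276.  28.  30.] z35 [ 266.7 -380.4] [86. 44.] 47.5 258
top adapter 0.62 [293. 208.  23.  28.] z36 [454.4 -89. ] [87. 42.] 30.3 205
```

View pics/top4.png

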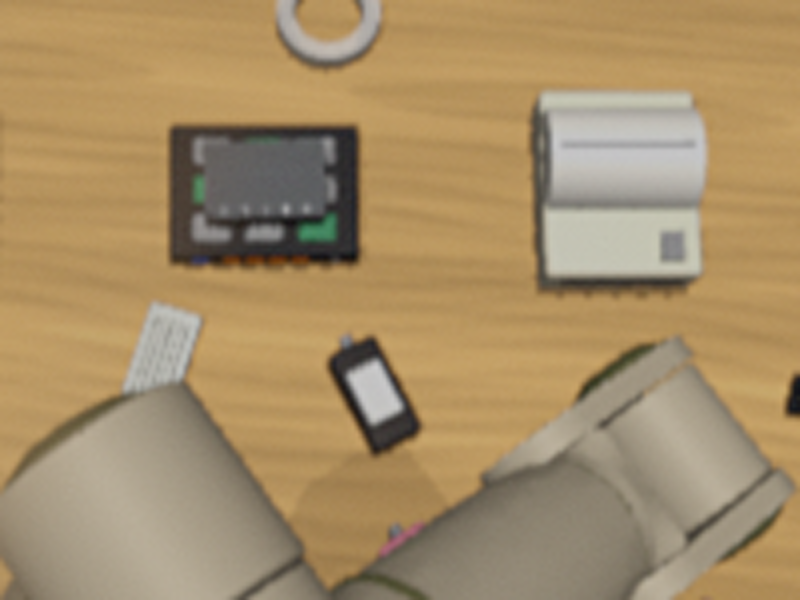

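The switch sits centred and square on the router (within about 2 mm in both cameras). Hub next.

Request:
step_arm:
  plan: "-0.1 0.2 3 0 100;-0.1 0.2 6 0 100;-0.1 0.2 8 0 100;-0.1 0.2 9.4 0 100;-0.1 0.2 9.4 0 100;-0.1 0.2 9.4 0 100;-0.1 0.2 9.4 0 100"

```text
time_s: 11.8
eef_pos: [379.1, -266.9, -17.9]
ee_rot: [0.001, 0.675, 0.737, -0.0]
force: [-0.2, -0.2, -0.0]
grip_width: 0.999
```

Request:
step_arm:
  plan: "0 0 0 0 0;0 0 0 0 0;0 0 0 0 0;0 0 0 0 0;0 0 0 0 0"

```text
time_s: 12.3
eef_pos: [378.9, -266.7, -17.9]
ee_rot: [0.0, 0.675, 0.737, -0.0]
force: [-3.2, 1.5, 10.7]
grip_width: 0.656
```

Request:
step_arm:
  plan: "0 0 -1 0 0;0 0 -4 0 0;0 0 -8 0 0;0 0 -12 0 0;0 0 -12 0 0;0 0 -12 0 0"

```text
time_s: 12.9
eef_pos: [378.7, -266.5, 101.7]
ee_rot: [0.001, 0.675, 0.737, -0.0]
force: [-0.0, 0.6, -1.0]
grip_width: 0.656
```

```bash
python3 go.py 622 12.5 95 5
```

```text
shift [25.66 26.68  0.66] twist 0.0 now [ 378.7 -266.5  101.7] jaw 5.0 w 0.656 F [-0.   0.6 -1. ] t 12.9
```

Request:
step_arm:
  plan: "5.1 5.3 0 0 0;10.3 10.7 0 0 0;15.4 16 0 0 0;20.5 21.4 0 0 0;24 25 0 0 0;25.6 26.7 0 0 0;25.6 26.7 2.5 0 0;25.6 26.7 4 0 0;25.6 26.7 4 0 0;25.6 26.7 4 0 0"

```text
time_s: 13.9
eef_pos: [621.2, 12.0, 59.3]
ee_rot: [-0.001, 0.675, 0.738, -0.001]
force: [0.1, -0.6, -0.1]
grip_width: 0.655
```

```bash
python3 go.py 622 12.5 41 5
python3 - <<'E'
from h import *
for n,ks in(('scene',('switch','hub')),):
    im,d=shot(n,n+'5',(200,110,400,260),4); W=world(n,d)
    for k in ks:
      for r in spotter.regions_of(n,k)[:2]:
        z,q,c=rect(W,r['pixels']&(d>0)); print(n,k,round(r['conf'],2),np.round(r['extent']),'z%.0f'%z,np.round(q[0],1),np.round(q[1]),round(q[2],1),c)
E
```

```text
shift [0.04 0.09 1.83] twist 0.1 now [621.2  12.   59.3] jaw 5.1 w 0.655 F [ 0.1 -0.6 -0.1] t 13.9
scene switch 0.77 [277. 197.  29.  24.] z59 [625.6   5.9] [64. 95.] 6.2 217
scene switch 0.74 [249. 176.  26.  18.] z15 [465.6  86.2] [ 43. 112.] 76.5 176
scene hub 0.55 [276. 181.  18.  13.] z104 [622.4   8.4] [47. 53.] 30.3 124
scene hub 0.48 [303. 118.  13.  28.] z83 [474.8 516.5] [41. 91.] 31.7 45
```

Request:
step_arm:
  plan: "0.1 0.2 0.6 0 0;0.1 0.2 1.2 0 0;0.1 0.2 1.6 0 0;0.1 0.2 1.8 0 0;0.1 0.2 1.8 0 0;0.1 0.2 1.8 0 0"

```text
time_s: 14.65
eef_pos: [624.2, 13.0, 43.3]
ee_rot: [0.0, 0.675, 0.737, 0.0]
force: [0.7, 0.9, -2.0]
grip_width: 0.654
```

Request:
step_arm:
  plan: "0 0 0.1 0 0;0 0 0.2 0 0;0 0 0.2 0 0;0 0 0.2 0 0"

```text
time_s: 15.05
eef_pos: [624.2, 13.0, 41.2]
ee_rot: [0.0, 0.675, 0.737, -0.0]
force: [-0.2, -0.2, -1.8]
grip_width: 0.657
```

Request:
step_arm:
  plan: "0 -0.1 0.1 0 0;0 -0.1 0.2 0 0;0 -0.1 0.2 0 0;0 -0.1 0.2 0 0"

```text
time_s: 15.45
eef_pos: [623.3, 12.9, 40.2]
ee_rot: [0.0, 0.675, 0.737, 0.0]
force: [-3.2, -0.2, 6.5]
grip_width: 0.655
```

Contact. Release and retreat.

Request:
step_arm:
  plan: "0 0 0 0 85;0 0 0 0 100;0 0 0 0 100;0 0 -1 0 100;0 0 -4 0 100;0 0 -8 0 100;0 0 -8 0 100;0 0 -8 0 100"

```text
time_s: 16.25
eef_pos: [623.5, 12.9, 120.3]
ee_rot: [0.001, 0.675, 0.737, 0.001]
force: [-0.9, 0.1, -0.1]
grip_width: 1.006
```

```bash
python3 go.py 457 -91 60 -58.4
```

```text
shift [ -8.89 -17.51   6.  ] twist 63.4 now [623.5  12.9 120.3] jaw 5.0 w 1.006 F [-0.9  0.1 -0.1] t 16.25
```

Request:
step_arm:
  plan: "-8.9 -17.5 0 63.4 100;-8.9 -17.5 0 63.4 100;-8.9 -17.5 0 63.4 100;-8.9 -17.5 0 63.4 100;-8.9 -17.5 3 63.4 100;-8.9 -17.5 6 63.4 100;-8.9 -17.5 6 63.4 100;-8.9 -17.5 6 63.4 100;-8.9 -17.5 6 63.4 100;-8.9 -17.5 6 63.4 100"

```text
time_s: 17.25
eef_pos: [456.3, -90.9, 58.8]
ee_rot: [-0.0, 0.962, 0.273, -0.0]
force: [0.9, -0.3, -0.4]
grip_width: 1.003
```

```bash
python3 go.py 458 -91 -16 -58.4
python3 - <<'E'
from h import *
n='scene'; im,d=shot(n,n+'6',(190,120,350,240),5)
W=world(n,d)
for k in ('switch','hub','adapter'):
      for r in spotter.regions_of(n,k)[:2]:
        z,q,c=rect(W,r['pixels']&(d>0)); print(n,k,round(r['conf'],2),np.round(r['extent']),'z%.0f'%z,np.round(q[0],1),np.round(q[1]),round(q[2],1),c)
E
```

```text
shift [0.14 0.11 7.48] twist 0.1 now [456.3 -90.9  58.8] jaw -58.3 w 1.003 F [ 0.9 -0.3 -0.4] t 17.25
scene hub 0.73 [278. 187.  18.  17.] z85 [628.3  10.5] [52. 52.] 0.7 123
scene adapter 0.87 [180. 193.  30.  15.] z33 [ 312.4 -149.5] [85. 46.] 33.9 172
scene adapter 0.73 [221. 200.  25.  17.] z33 [459.8 -92. ] [88. 48.] 28.7 192
```

View pics/scene6.png

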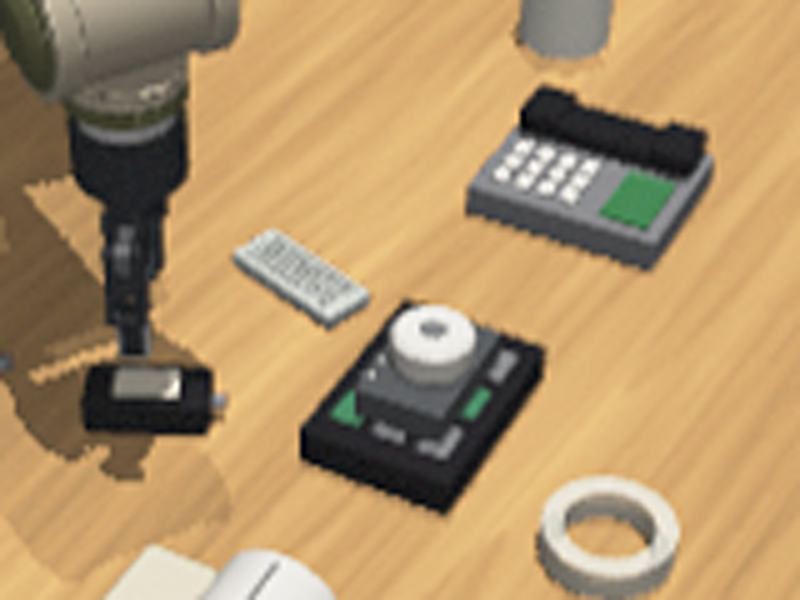

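The stack is good (hub about 3 mm off the switch centre). Descend on the adapter.

Request:
step_arm:
  plan: "0.1 0.1 3 0 100;0.1 0.1 6 0 100;0.1 0.1 7.5 0 100;0.1 0.1 7.5 0 100;0.1 0.1 7.5 0 100;0.1 0.1 7.5 0 100"

```text
time_s: 18.05
eef_pos: [458.6, -91.6, -14.8]
ee_rot: [0.001, 0.962, 0.273, 0.001]
force: [0.5, -0.6, -0.3]
grip_width: 0.998
```

Request:
step_arm:
  plan: "0 0 0 0 0;0 0 0 0 0;0 0 0 0 0;0 0 0 0 0;0 0 0 0 0;0 0 0 0 0"

```text
time_s: 18.65
eef_pos: [458.3, -91.5, -15.3]
ee_rot: [0.0, 0.962, 0.272, 0.0]
force: [-0.8, 0.3, 5.8]
grip_width: 0.519
```

Request:
step_arm:
  plan: "0 0 -1 0 0;0 0 -4 0 0;0 0 -8 0 0;0 0 -12 0 0;0 0 -14 0 0;0 0 -14 0 0;0 0 -14 0 0"

```text
time_s: 19.35
eef_pos: [457.4, -91.1, 123.5]
ee_rot: [-0.0, 0.962, 0.272, -0.0]
force: [-0.4, 0.3, -3.9]
grip_width: 0.518
```

```bash
python3 go.py 634 -141 60 -85
```

```text
shift [12.42 13.51  6.34] twist 26.6 now [457.4 -91.1 123.5] jaw -58.4 w 0.518 F [-0.4  0.3 -3.9] t 19.35
```

Request:
step_arm:
  plan: "3.1 3.4 0 7 0;6.2 6.8 0 14 0;9.3 10.1 0 21 0;12 13 0 26.6 0;12.4 13.5 0 26.6 0;12.4 13.5 2 26.6 0;12.4 13.5 5 26.6 0;12.4 13.5 8 26.6 0;12.4 13.5 8 26.6 0;12.4 13.5 8 26.6 0"

```text
time_s: 20.35
eef_pos: [633.8, -141.1, 43.8]
ee_rot: [-0.0, 0.999, 0.044, -0.001]
force: [0.2, -1.5, -1.3]
grip_width: 0.522
```

```bash
python3 go.py 634.5 -141.5 -14 -85
python3 - <<'E'
from h import *
for n in('scene','top'):
  im,d=shot(n,n+'7',(200,110,400,260),4)
  W=world(n,d)
  for k in ('adapter','labeller','drive'):
      for r in spotter.regions_of(n,k)[:3]:
        z,q,c=rect(W,r['pixels']&(d>0)); print(n,k,round(r['conf'],2),np.round(r['extent']),'z%.0f'%z,np.round(q[0],1),np.round(q[1]),round(q[2],1),c)
E
```

```text
shift [0.07 0.05 5.78] twist 0.0 now [ 633.8 -141.1   43.8] jaw -85.0 w 0.522 F [ 0.2 -1.5 -1.3] t 20.35
scene adapter 0.78 [255. 218.  28.  21.] z92 [ 640.8 -143.9] [78. 43.] 5.6 129
scene adapter 0.6 [121. 229.  31.  18.] z33 [ 269.6 -384.8] [85. 45.] 44.1 235
scene adapter 0.54 [178. 193.  25.  15.] z33 [ 312.1 -150.4] [88. 45.] 39.2 167
scene labeller 0.59 [232. 257.  68.  61.] z86 [ 668.8 -280.6] [ 54. 126.] 4.9 538
top adapter 0.96 [379. 278.  30.  30.] z35 [ 266.1 -381.1] [88. 44.] 44.3 272
top adapter 0.65 [310. 253.  25.  32.] z36 [ 305.1 -146.5] [82. 44.] 37.9 220
top labeller 0.78 [354. 158.  48.  50.] z88 [ 663.9 -277.8] [ 55. 124.] 5.3 424
```

View pics/scene7.png

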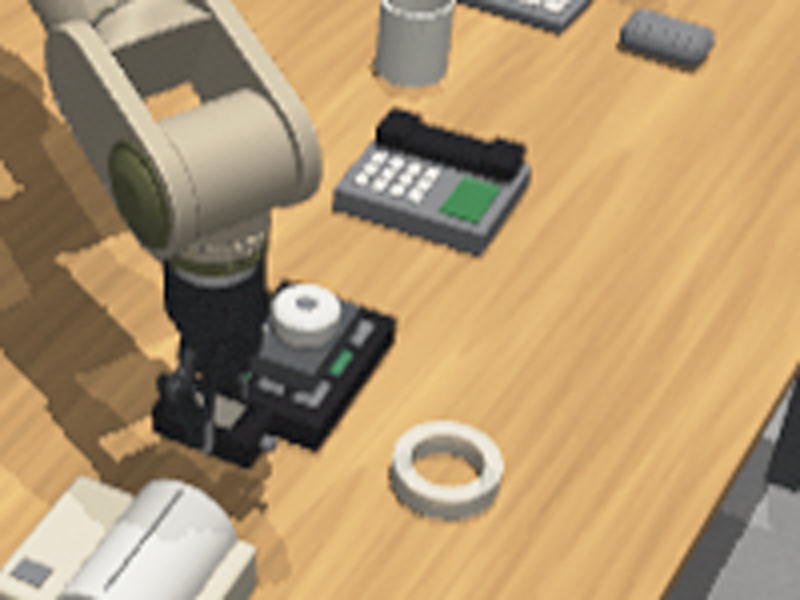

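Request:
step_arm:
  plan: "0 0 1.5 0 0;0 0 3 0 0;0 0 4.5 0 0;0 0 5.3 0 0;0 0 5.6 0 0;0 0 5.6 0 0;0 0 5.6 0 0"

```text
time_s: 21.45
eef_pos: [634.8, -141.4, -11.3]
ee_rot: [0.0, 0.999, 0.044, 0.0]
force: [-0.0, 0.6, -1.5]
grip_width: 0.519
```

Request:
step_arm:
  plan: "0 0 0.1 0 0;0 0 0.2 0 0;0 0 0.3 0 0;0 0 0.3 0 0;0 0 0.3 0 0"

```text
time_s: 21.95
eef_pos: [634.4, -141.3, -14.8]
ee_rot: [-0.0, 0.999, 0.044, -0.0]
force: [0.2, -0.1, -2.1]
grip_width: 0.513
```

Request:
step_arm:
  plan: "0 0 0.1 0 0;0 0 0.1 0 0;0 0 0.1 0 0"

```text
time_s: 22.25
eef_pos: [634.5, -141.3, -15.2]
ee_rot: [0.0, 0.999, 0.044, 0.0]
force: [-2.2, 0.3, 5.3]
grip_width: 0.516
```

Contact. Release to about 75 %, then lift.

Request:
step_arm:
  plan: "0 0 0 0 65;0 0 0 0 75;0 0 0 0 75;0 0 -1 0 75;0 0 -5 0 75;0 0 -10 0 75;0 0 -14 0 75;0 0 -16 0 75;0 0 -16 0 75;0 0 -16 0 75"

```text
time_s: 23.25
eef_pos: [634.1, -141.2, 143.9]
ee_rot: [-0.0, 0.999, 0.044, -0.0]
force: [-0.1, 0.8, -0.9]
grip_width: 0.748
```

```bash
python3 go.py 463.5 88 60 77.6; python3 go.py 463.5 88 60 -102.4
```

```text
shift [-14.99 -24.32   8.4 ] twist -162.6 now [ 634.1 -141.2  143.9] jaw -85.0 w 0.748 F [-0.1  0.8 -0.9] t 23.25
shift [-14.99 -24.32   8.4 ] twist 17.4 now [ 634.1 -141.2  143.9] jaw -85.0 w 0.748 F [-0.1  0.8 -0.9] t 23.25
```

Request:
step_arm:
  plan: "-15 -24.3 0 17.4 75;-15 -24.3 0 17.4 75;-15 -24.3 0 17.4 75;-15 -24.3 0 17.4 75;-15 -24.3 0 17.4 75;-15 -24.3 3 17.4 100;-15 -24.3 7 17.4 100;-15 -24.3 9 17.4 100;-15 -24.3 9 17.4 100;-15 -24.3 9 17.4 100"

```text
time_s: 24.25
eef_pos: [463.5, 87.6, 54.1]
ee_rot: [0.0, 0.994, -0.108, -0.001]
force: [0.2, 0.1, 0.5]
grip_width: 1.005
```

```bash
python3 go.py 463.5 88 -21 -102.4
python3 - <<'E'
from h import *
for n in('scene','top'):
  im,d=shot(n,n+'8',(190,100,340,220),5)
  W=world(n,d)
  for k in ('adapter','drive','router'):
      for r in spotter.regions_of(n,k)[:3]:
        z,q,c=rect(W,r['pixels']&(d>0)); print(n,k,round(r['conf'],2),np.round(r['extent']),'z%.0f'%z,np.round(q[0],1),np.round(q[1]),round(q[2],1),c)
E
```

```text
shift [ 0.   -0.04  7.51] twist 0.0 now [463.5  87.6  54.1] jaw -102.4 w 1.005 F [0.2 0.1 0.5] t 24.25
scene adapter 0.78 [178. 192.  29.  14.] z33 [ 310.3 -148.8] [89. 48.] 39.7 204
scene adapter 0.77 [118. 230.  30.  17.] z33 [ 268.6 -384. ] [85. 45.] 46.9 240
scene drive 0.76 [250. 175.  29.  13.] z15 [465.6  86.6] [ 47. 112.] 76.0 198
scene router 0.65 [273. 203.  45.  39.] z34 [622.1  10.1] [116. 162.] 5.5 467
top adapter 0.88 [380. 275.  34.  27.] z35 [ 264.7 -381.3] [87. 44.] 45.7 286
top adapter 0.62 [311. 159.  18.  30.] z35 [ 631.1 -138.7] [88. 44.] 4.2 212
top router 0.7 [265. 160.  45.  38.] z37 [618.6  14.7] [116. 157.] 4.4 431
top router 0.16 [266. 155.  31.  22.] z62 [619.2  14.5] [67. 98.] 7.6 225
```

View pics/scene8.png

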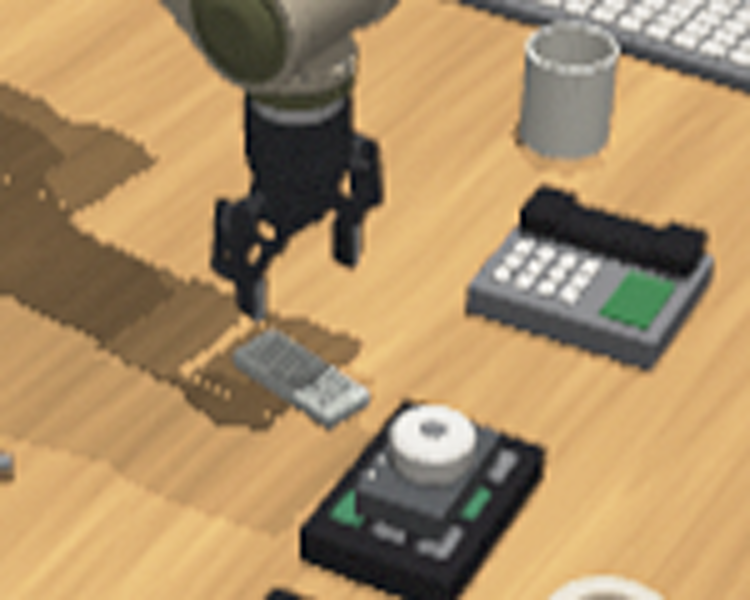

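Request:
step_arm:
  plan: "0 0 3 0 100;0 0 6 0 75;0 0 7.3 0 75;0 0 7.3 0 75;0 0 7.3 0 75;0 0 7.3 0 75"

```text
time_s: 25.25
eef_pos: [464.4, 87.6, -17.8]
ee_rot: [-0.0, 0.994, -0.108, 0.001]
force: [0.1, -0.2, 0.4]
grip_width: 0.747
```

Request:
step_arm:
  plan: "0 0 0 0 60;0 0 0 0 55;0 0 0 0 0;0 0 0 0 0;0 0 0 0 0;0 0 0 0 0;0 0 0 0 0"

```text
time_s: 25.95
eef_pos: [464.0, 87.7, -18.0]
ee_rot: [-0.0, 0.994, -0.108, 0.0]
force: [-2.8, 0.3, 8.1]
grip_width: 0.508
```

Request:
step_arm:
  plan: "0 0 -0.5 0 0;0 0 -1.5 0 0;0 0 -1.5 0 0;0 0 -1.5 0 0"

```text
time_s: 26.35
eef_pos: [463.8, 87.6, -3.5]
ee_rot: [0.0, 0.994, -0.108, 0.0]
force: [0.1, 0.6, -1.2]
grip_width: 0.512
```

```bash
python3 - <<'E'
from h import *
print(readout.sense()['force'],readout.sense()['grip_width'])
n='scene'; im,d=cams.capture(n); W=world(n,d)
for r in spotter.regions_of(n,'drive')[:2]:
        z,q,c=rect(W,r['pixels']&(d>0)); print(n,round(r['conf'],2),np.round(r['extent']),'z%.0f'%z,np.round(q[0],1),np.round(q[1]),round(q[2],1),c)
E
```

```text
[ 0.09141619  0.62107376 -1.18534969] 0.511663885971238
scene 0.74 [255. 176.  14.  15.] z30 [483.8  82.4] [44. 69.] 77.8 114
```

Request:
step_arm:
  plan: "0 0 -2 0 0;0 0 -6 0 0;0 0 -10 0 0;0 0 -10 0 0;0 0 -10 0 0"

```text
time_s: 26.95
eef_pos: [463.6, 87.7, 96.0]
ee_rot: [0.0, 0.994, -0.108, 0.0]
force: [-0.2, 0.2, -2.5]
grip_width: 0.511
```

```bash
python3 go.py 607.5 167.5 50 -85
```

```text
shift [ 12.34 -10.88   4.61] twist -17.4 now [463.6  87.7  96. ] jaw -102.4 w 0.511 F [-0.2  0.2 -2.5] t 26.95
```

Request:
step_arm:
  plan: "3.1 -2.7 0 -5 0;6.2 -5.4 0 -10 0;9.3 -8.2 0 -15 0;12 -10.6 0 -17.4 0;12.3 -10.9 0 -17.4 0;12.3 -10.9 2 -17.4 0;12.3 -10.9 5 -17.4 0;12.3 -10.9 7 -17.4 0;12.3 -10.9 7 -17.4 0;12.3 -10.9 7 -17.4 0"

```text
time_s: 27.95
eef_pos: [606.7, 167.5, 25.6]
ee_rot: [0.0, 0.999, 0.044, -0.001]
force: [-0.1, -0.2, -0.3]
grip_width: 0.509
```

```bash
python3 go.py 607.5 167.5 -16 -85
python3 - <<'E'
from h import *
n='scene'; im,d=shot(n,n+'9',(220,110,370,230),5); W=world(n,d)
for r in spotter.regions_of(n,'drive')[:2]:
        z,q,c=rect(W,r['pixels']&(d>0)); print(n,round(r['conf'],2),np.round(r['extent']),'z%.0f'%z,np.round(q[0],1),np.round(q[1]),round(q[2],1),c)
E
```

```text
shift [0.09 0.01 4.16] twist -0.0 now [606.7 167.5  25.6] jaw -85.0 w 0.509 F [-0.1 -0.2 -0.3] t 27.95
scene 0.54 [293. 166.  33.  12.] z59 [608.9 165.2] [111.  50.] 6.5 146
```

View pics/scene9.png

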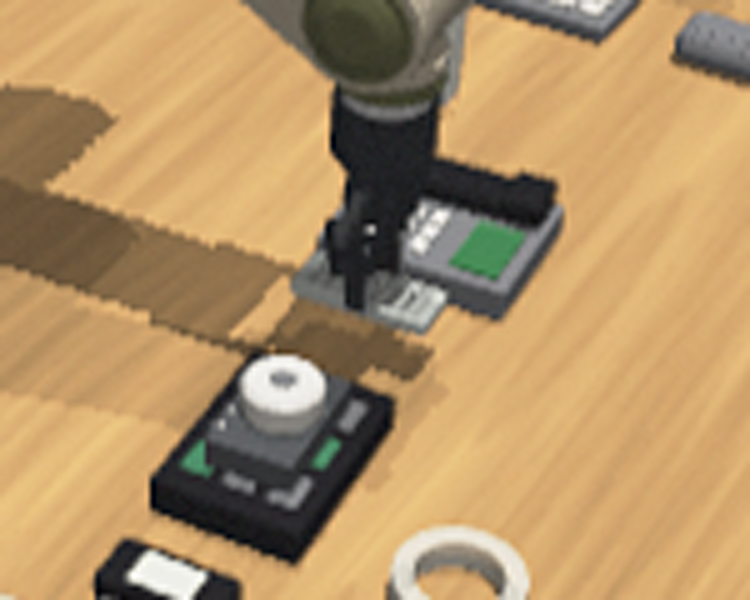

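Request:
step_arm:
  plan: "0 0 1 0 0;0 0 2 0 0;0 0 3 0 0;0 0 3.8 0 0;0 0 4.1 0 0;0 0 4.1 0 0;0 0 4.1 0 0"

```text
time_s: 28.75
eef_pos: [607.4, 167.7, -14.5]
ee_rot: [-0.0, 0.999, 0.044, 0.0]
force: [1.1, -0.5, -1.6]
grip_width: 0.511
```

Request:
step_arm:
  plan: "0 0 0.1 0 0;0 0 0.2 0 0;0 0 0.2 0 0;0 0 0.2 0 0"

```text
time_s: 29.15
eef_pos: [607.2, 167.7, -16.7]
ee_rot: [-0.0, 0.999, 0.044, 0.0]
force: [-0.5, -0.4, -1.2]
grip_width: 0.505
```

Request:
step_arm:
  plan: "0 0 0.1 0 0;0 0 0.1 0 0;0 0 0.1 0 0"

```text
time_s: 29.45
eef_pos: [607.2, 167.7, -17.8]
ee_rot: [0.0, 0.999, 0.044, -0.0]
force: [0.7, -0.2, -2.6]
grip_width: 0.508
```

Request:
step_arm:
  plan: "0 0 0.1 0 0;0 0 0.1 0 0;0 0 0.1 0 0"

```text
time_s: 29.75
eef_pos: [607.3, 167.8, -17.9]
ee_rot: [0.0, 0.999, 0.044, 0.0]
force: [-3.8, -0.7, 6.5]
grip_width: 0.513
```

Contact. Release, lift, and back off towards the robot.

Request:
step_arm:
  plan: "0 0 0 0 60;0 0 0 0 72;0 0 0 0 72;0 0 -1 0 72;0 0 -5 0 72;0 0 -10 0 72;0 0 -15 0 72;-5 0 -18 0 72;-10 0 -18 0 72;-10 0 -18 0 72"

```text
time_s: 30.75
eef_pos: [502.9, 159.1, 162.1]
ee_rot: [0.0, 0.999, 0.044, -0.001]
force: [0.1, -0.3, -0.6]
grip_width: 0.721
```

Request:
step_arm:
  plan: "-5 -5 0 0 72;-10 -10 0 0 72;-15 -15 0 0 72;-15 -20 0 0 72;-15 -20 0 0 72"

```text
time_s: 31.25
eef_pos: [341.7, 343.5, 162.2]
ee_rot: [-0.0, 0.999, 0.043, 0.001]
force: [0.2, -0.3, 0.3]
grip_width: 0.719
```

```bash
python3 - <<'E'
from h import *
print(readout.sense()['eef_pos'])
for n in('scene','top'):
  im,d=shot(n,n+'10',(140,90,400,280) ,3)
  W=world(n,d)
  for k in ('router','switch','hub','adapter','drive','phone','mug','stapler','tape'):
      for r in spotter.regions_of(n,k)[:4]:
        if r['conf']<.4: continue
        z,q,c=rect(W,r['pixels']&(d>0)); print(n,k,round(r['conf'],2),np.round(r['extent']),'z%.0f'%z,np.round(q[0],1),np.round(q[1]),round(q[2],1),c)
E
```

```text
[341.66611593 343.4534549  162.20767607]
scene router 0.75 [274. 204.  47.  42.] z34 [622.5   9.9] [115. 162.] 4.4 467
scene switch 0.63 [255. 229.  29.  23.] z34 [ 636.  -143.5] [88. 47.] 2.5 246
scene switch 0.54 [277. 196.  29.  20.] z59 [626.    5.3] [65. 89.] 7.5 141
scene hub 0.68 [278. 187.  20.  14.] z85 [627.6  11.9] [55. 51.] 64.2 139
scene adapter 0.91 [255. 229.  30.  23.] z34 [ 636.  -143.5] [88. 47.] 2.5 244
scene adapter 0.72 [178. 194.  28.  16.] z33 [ 311.2 -151. ] [89. 48.] 35.1 192
scene adapter 0.56 [120. 229.  34.  18.] z33 [ 270.8 -386.7] [87. 43.] 42.7 235
scene drive 0.61 [290. 176.  30.  12.] z16 [609.5 163.8] [106.  46.] 8.0 183
scene phone 0.58 [309. 156.  57.  41.] z52 [593.1 341.9] [146.  51.] 4.8 203
scene mug 0.84 [303. 118.  17.  25.] z85 [463.1 508.6] [76. 78.] 71.8 71
scene stapler 0.58 [138. 283.  41.  37.] z50 [ 479.6 -500.6] [118.  33.] 78.8 365
scene tape 0.89 [310. 226.  27.  27.] z26 [788.  -31.8] [87. 88.] 44.8 235
top router 0.67 [355. 158.  50.  52.] z88 [ 661.2 -276.8] [ 57. 126.] 2.6 458
top router 0.65 [264. 158.  45.  39.] z36 [618.3  14.5] [115. 158.] 5.3 581
top switch 0.89 [266. 157.  32.  21.] z63 [620.2  14.2] [65. 98.] 6.1 187
top hub 0.7 [267. 153.  14.  22.] z88 [622.1  16.3] [51. 53.] 41.5 152
top adapter 0.98 [381. 276.  28.  30.] z36 [ 265.8 -381. ] [89. 45.] 45.5 253
top adapter 0.77 [310. 159.  20.  28.] z36 [ 631.3 -138.8] [88. 44.] 4.0 238
top adapter 0.67 [309. 254.  25.  28.] z36 [ 306.7 -145.2] [86. 44.] 37.6 239
top adapter 0.51 [267. 150.  15.  21.] z88 [621.7  17.3] [51. 51.] 49.2 146
top drive 0.66 [222. 160.  14.  30.] z18 [603.2 169.3] [109.  44.] 5.7 245
top mug 0.85 [105. 188.  33.  27.] z89 [467.1 515.5] [60. 79.] 28.3 80
top stapler 0.64 [419. 213.  44.  19.] z53 [ 474.9 -498.4] [117.  29.] 79.1 230
top tape 0.84 [280. 115.  31.  24.] z29 [784.8 -26.7] [88. 85.] 34.9 190
```

View pics/top10.png

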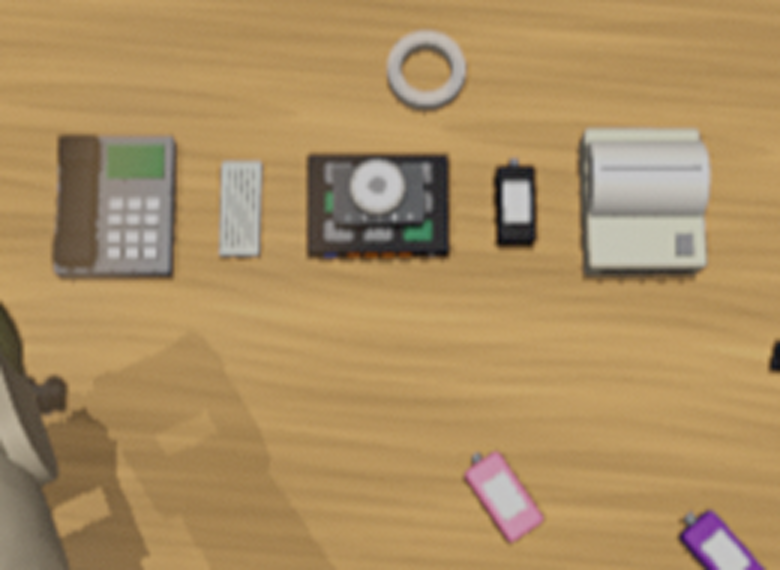

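All five pieces are in place: the row is square and the bystanders are where they were. Handing in.

```bash
python3 -c "
from rig import workorder; print(workorder.finish_job())"
```

```text
the job is handed in; nothing more can be done
None
```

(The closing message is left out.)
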